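# Hang the two-tab lead hanger on the slotted upright

## Task

Hang the lead hanger arm that has two hook tabs on the slotted upright: push both tabs through the upper pair of slots from the robot's side, then lower it until the tabs are hooked fully home over the slots' lower edges, and let it hang there. Leave the look-alike arm with the single tab standing where it is.

Things in the scene. Friction and masses are not known exactly. Their poses are not given: they have to be found in the camera images.
- hanger: Bare steel arm with TWO hook tabs, 0.15-0.3 kg, standing the way up it will hang. Origin under its fin, z up, x towards the tabs. Fin 12 mm thick (y), 48 high, x -50 to +55 mm; its -x tip turns up to 64 mm. Back plate 80 wide, 85 high, 5 thick, rear face at x=+60. Grip the fin across y, from above, at the origin (near the centre of mass), 33 mm above the underside.
- hooks (a point): On the hanger, axes alike: between the tabs on the plate's rear face, level with the tabs' underside (hanger x=60, y=0, z=74 mm). Tabs: 14 mm wide, at y=-24 and +24, reach 20 mm behind the plate, 8 mm thick (z 74-82), each with a lip at its end hanging to 14 mm below the tab's underside. Gap plate to lip 10 mm at the top, 15 mm at the lip's lower end.
- slots (a point): On the fixed upright, a grey panel 110 wide, 216 high, 8 mm thick: midway between its two upper slots, on the front face, level with their lower edges (160 mm up). x points into the panel, away from the robot; z up. Slots 34 wide at y=-24, +24, 44 high; a lower pair is unused. Tabs enter with hooks 17-33 mm above this point; press plate to panel, lower till hooks meets it. Foot 10 mm high.
- single_hanger: The look-alike arm, to be left alone: same fin, plate and sizes, but ONE tab, in the middle of the plate (y=0). Origin and axes as for the hanger. The two arms may change places between runs.
Mind the look-alikes: they are no part of the job. Leave any orange or yellow look-alike of the hanger alone.

How it is judged:
At the end, for the whole second after the job is handed in: The two-tab hanger hangs at rest in the upper slots: hooks within 6 mm of slots in height, at most 8 mm in front of the face (6 mm into it), within 15 mm sideways, level and square to the panel within 10 degrees; the single-tab arm is within 30 mm of its start (z of hooks in the frame of slots between -0.006 and 0.006 m and x of hooks in the frame of slots between -0.008 and 0.006 m and y of hooks in the frame of slots between -0.015 and 0.015 m and angle between hanger's own z axis and vertical below 0.18 rad and angle between the x axis of hanger and the x axis of slots, either way round below 0.18 rad and linear speed of hanger below 0.03 m/s and distance of single_hanger from where it was at the start of the episode below 0.03 m); the robot touches nothing.
It fails at once if the single-tab arm is knocked over (angle between single_hanger's own z axis and vertical above 0.5 rad).
It also fails if it takes over 38 s, if anything falls off the work surface, if the arm or the gripper's body presses on something with over 40 N, if the wrist force passes 120 N, or if a joint passes its speed limit or range.

## Robot

A 6-joint arm with a two-finger parallel gripper is mounted at the origin on the work surface. World frame = base frame: x ahead of the robot, y to its left, z up, the work surface at z = 0. Lengths are in m, angles in rad, forces in N, time in s.
With the tool pointing down it reaches from about 0.375 to 0.75 m from the base axis. Payload 9 kg.
Tool frame: the origin (TCP) lies midway between the tips of the shut fingers; the grasp point (between the pads) lies 19 mm behind it; y points along the fingers, x is the direction in which the jaws open and shut, and the axes are right-handed (so a half turn about y gives the same grasp; the last joint's range is limited). The gripper opens to 85 mm and grips with 20 to 120 N. Pads are 22 mm wide; open, the fingers measure 114 mm over their backs; the gripper's body (76 mm by 85 mm) begins 54 mm behind the grasp point. The pads swing forward as they close: fully open they stand 13 mm farther back than shut.
Start: joints at [1.123, 0.104, 0.097, 1.564, 0, 1.353], TCP at [0.137, 0.584, 0.231] pointing down, gripper open.
Joint ranges: [-2.99, 2.99], [-0.84, 1.86], [-1.1, 1.16], [-1.84, 2.11], [-1.51, 1.56], [-3.14, 3.14]. Speed limits (rad/s): [2.22, 2.22, 2.57, 3.14, 3.14, 3.14].

## Interface

Orientations are given as a unit quaternion [w, x, y, z].
In Python, from plant import manip, imaging, job gives the robot as it stands. The module is installed in compiled form; this text tells all that it offers.
- The arm moves only by the tool apply_moves, never from a script. Its argument "steps" is a list of rows, each an object of numbers: "hand": the opening, from -1 (shut) to 1 (fully open), so that 0 is half open; "tx", "ty", "tz": the shift along the tool's x, y, z in cm; "roll": the turn about the tool's y in rad. A call has 1 to 5 rows; each row shifts and turns the pose as measured when the row begins, along the tool's axes as they then stand; what a row does not reach is not made up. A row lasts 1/12 s, in which the tool goes at most 41.7 mm and 7.16 degrees, less where a joint would pass 70% of its speed; a pose out of reach is approached as far as the arm can. A call is refused whole if a number of a shift passes 4.17 or a number of a turn 0.125, either way. A call with a gripper value outside its range is refused whole. The fingers move at their own pace and stop on an object; "grip_force" is the grip in N (left out, the last holds). Time passes only in rows, so rows that do not move let the fingers close. It gives the time, the measured TCP pose, the force and the opening at its end, in the units of the state.
- manip.read_state(): the state, without advancing time (a new reading comes with each control period).
- imaging.snapshot(name): name is "side" or "top" or "wrist"; returns a dict with "pixels" (480x640x3 uint8, red, green, blue), "intrinsics" (3x3 intrinsics, pixels), "k1" (the pictures are not rectified: a ray, as slopes to the right and down, at radius r is drawn at 1 + k1 r^2 times it, then the intrinsics apply), "rvec" (rotation vector, rad) and "tvec" (3), from world to camera coordinates, as OpenCV has them; the wrist camera has in their place "T_tool_cam" (4x4, takes a point from camera to tool coordinates, whose origin is the TCP and whose axes are the tool frame's). Camera axes: x right, y down, z forward; pixel columns grow to the right and rows downward; lengths in m; the calibration is good to about 2 mm. A picture is of the moment at which its call begins: read the wrist's pose just before it. There is no depth.
- job.sign_off(): hands the job in, once; it reports no verdict.
The state is a dict: "clock": time; "qpos": joint angles; "dq": joint speeds; "joint_torque": joint torques, N m; "position": TCP position; "ee_rot": TCP orientation; "contact_force": force on the tool from outside, world axes, zero at the start; "moment": the same for the moment, N m; "opening": finger opening in m.
Only numpy, scipy, OpenCV 4.12 (cv2) and the standard library are available. Lean on these libraries where they do the work, as an engineer would, in place of code of your own. Each camera call takes 0.05 s, during which the arm holds its last target.

## Working session

There is one attempt and no reset: what is moved stays moved. The work goes in short steps, Python scripts to look and compute and a tool call to move; the robot and the scene stay as the last step left them, time stands still between calls to the robot, and variables do not carry over. Pictures are saved under pics/ and viewed, and the job is handed in when it is done.

Besides the shell and the picture viewer there is one more tool, called after ">>>" as name(argument=value, ...), one argument or row to a line, values as JSON. apply_moves: Moves the arm, as the interface text tells. Its arguments: {"type":"object","properties":{"steps":{"type":"array"},"grip_force":{"type":"number"}},"required":["steps"]}

```bash
mkdir -p pics; ls; python3 - <<'E'
from plant import manip, imaging, job
import cv2,pickle
s=manip.read_state()
for k,v in s.items(): print(k,v)
d={}
for n in ["side","top","wrist"]:
    r=imaging.snapshot(n); d[n]=r
    cv2.imwrite(f"pics/{n}0.png",r["pixels"][:,:,::-1])
    print(n,{k:v for k,v in r.items() if k!="pixels"})
pickle.dump((s,d),open("s0.pkl","wb"))
E
```

```text
pics
clock 0.0
qpos [ 1.12331322e+00  1.04710998e-01  9.64827413e-02  1.56391470e+00
 -1.41777006e-05  1.35309673e+00]
dq [ 0.00071616  0.0005598   0.00072792 -0.00060985 -0.00115018  0.00117688]
joint_torque [-2.90073702e-03 -5.56932020e+01  5.03651762e+01  1.71758415e-02
 -7.14121124e-04 -9.98889931e-06]
position [0.13650617 0.58392097 0.2305229 ]
ee_rot [-0.55381025  0.55423585  0.43895799 -0.43980986]
contact_force [ 0.2458914  -0.2084261  -0.74819026]
moment [ 0.0264433  -0.02845404  0.00820821]
opening 0.08538490961551785
side {'intrinsics': array([[546.33402818,   0.        , 310.90961679],
       [  0.        , 546.33402818, 226.84624886],
       [  0.        ,   0.        ,   1.        ]]), 'k1': -0.001327336994015994, 'rvec': array([ 0.21816315, -2.6794675 ,  1.51213277]), 'tvec': array([0.48131861, 0.16278105, 1.03105676])}
top {'intrinsics': array([[545.7602751 ,   0.        , 328.07038632],
       [  0.        , 545.7602751 , 240.84827606],
       [  0.        ,   0.        ,   1.        ]]), 'k1': -0.0843240587821239, 'rvec': array([ 2.1743188 , -2.11073129,  0.22467967]), 'tvec': array([-0.03541714,  0.51709865,  1.00202137])}
wrist {'intrinsics': array([[336.50690612,   0.        , 313.06845198],
       [  0.        , 336.50690612, 236.05716638],
       [  0.        ,   0.        ,   1.        ]]), 'k1': -0.03978995292030031, 'T_tool_cam': array([[ 9.99999958e-01,  1.86315353e-04, -2.19870622e-04,
        -7.61331735e-05],
       [ 2.66495562e-04, -3.07379588e-01,  9.51586947e-01,
        -1.43052503e-01],
       [ 1.09711517e-04, -9.51586966e-01, -3.07379625e-01,
         7.92160218e-02],
       [ 0.00000000e+00,  0.00000000e+00,  0.00000000e+00,
         1.00000000e+00]])}
```

View pics/side0.png

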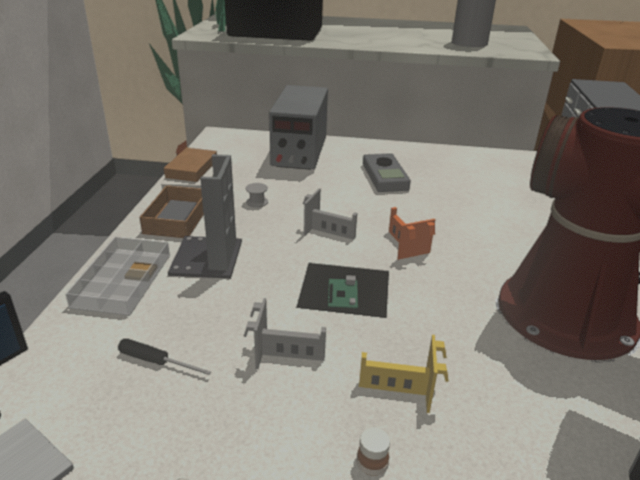

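View pics/top0.png

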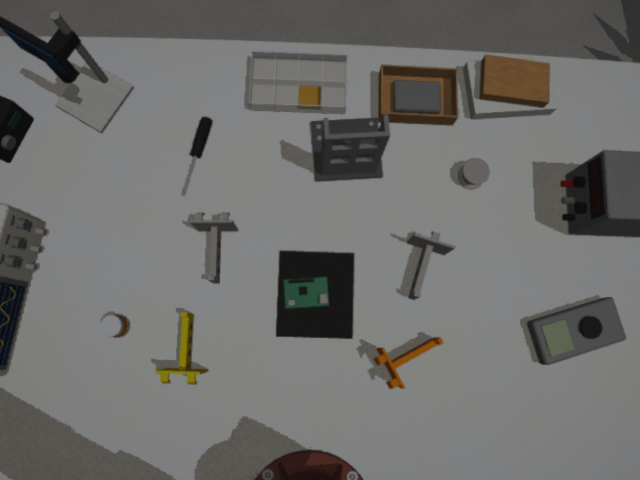

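View pics/wrist0.png

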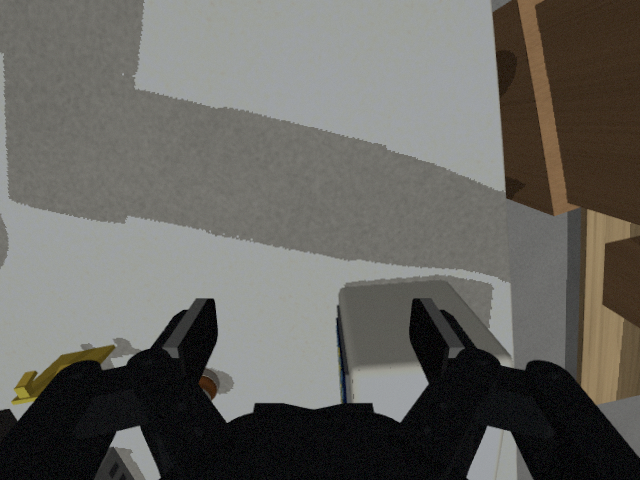

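```bash
cat > h.py <<'E'
import numpy as np, cv2, pickle
from scipy.spatial.transform import Rotation as R
def dist(r): return np.array([r["k1"],0,0,0,0.])
def ext(r,s=None):
    if "rvec" in r: return cv2.Rodrigues(r["rvec"])[0], np.array(r["tvec"])
    q=s["ee_rot"]; T=np.eye(4); T[:3,:3]=R.from_quat([q[1],q[2],q[3],q[0]]).as_matrix(); T[:3,3]=s["position"]
    C=np.linalg.inv(T@r["T_tool_cam"]); return C[:3,:3],C[:3,3]
def proj(P,r,s=None):
    Rm,t=ext(r,s); return cv2.projectPoints(np.atleast_2d(np.array(P,float)),cv2.Rodrigues(Rm)[0],t,r["intrinsics"],dist(r))[0][:,0]
def ray(uv,r,s=None):
    Rm,t=ext(r,s); u=cv2.undistortPoints(np.array(uv,float).reshape(-1,1,2),r["intrinsics"],dist(r))[:,0]
    d=np.c_[u,np.ones(len(u))]@Rm; return -Rm.T@t,d
def atz(uv,z,r,s=None):
    c,d=ray(uv,r,s); return c+d*((z-c[2])/d[:,2])[:,None]
def crop(r,x0,y0,x1,y1,f,name):
    im=r["pixels"][y0:y1,x0:x1,::-1]; im=cv2.resize(im,None,fx=f,fy=f,interpolation=cv2.INTER_CUBIC)
    im=cv2.convertScaleAbs(im,alpha=1.4); cv2.imwrite(name,im)
E
python3 - <<'E'
from h import *
s,d=pickle.load(open("s0.pkl","rb"))
crop(d["top"],170,195,250,295,6,"pics/tL.png")
crop(d["top"],385,215,465,305,6,"pics/tR.png")
crop(d["top"],300,105,400,190,7,"pics/tU.png")
crop(d["side"],235,290,345,375,7,"pics/sL.png")
crop(d["side"],290,180,370,245,7,"pics/sR.png")
crop(d["side"],160,145,260,285,4,"pics/sU.png")
E
```

```text
(no output)
```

View pics/tL.png

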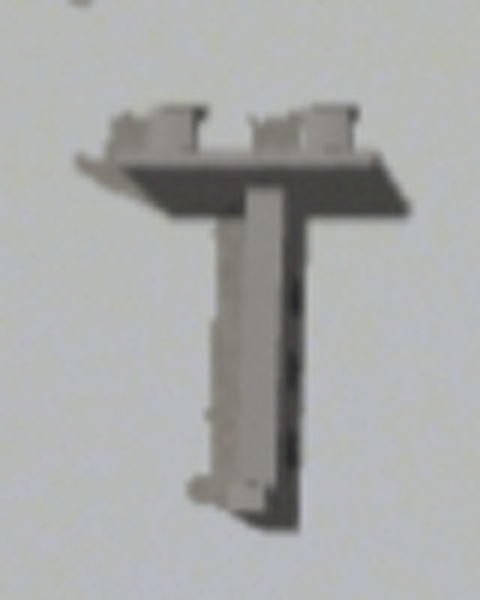

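View pics/tR.png

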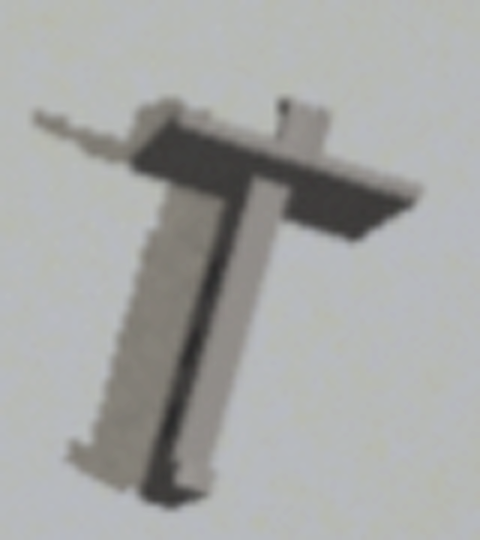

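View pics/tU.png

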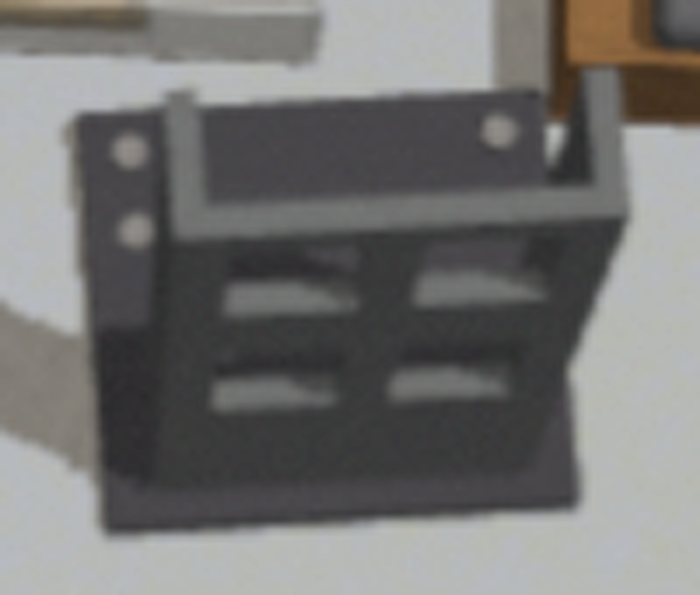

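View pics/sL.png

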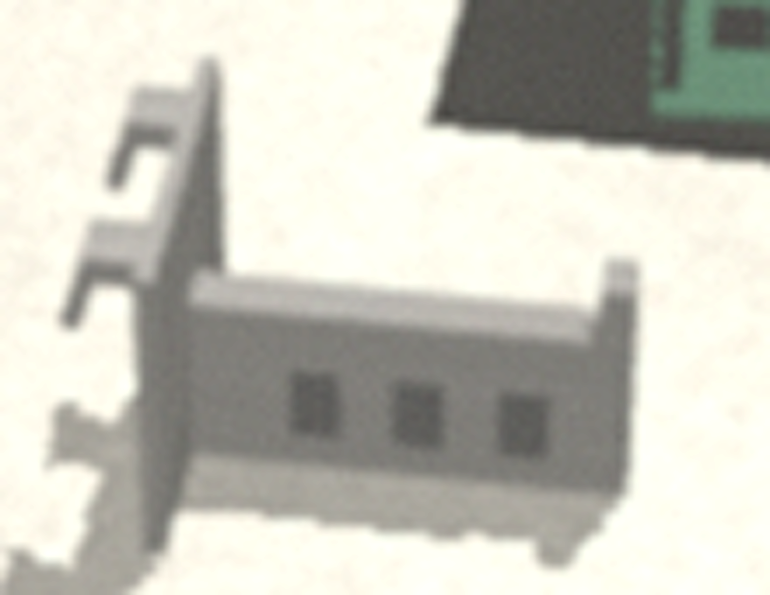

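View pics/sR.png

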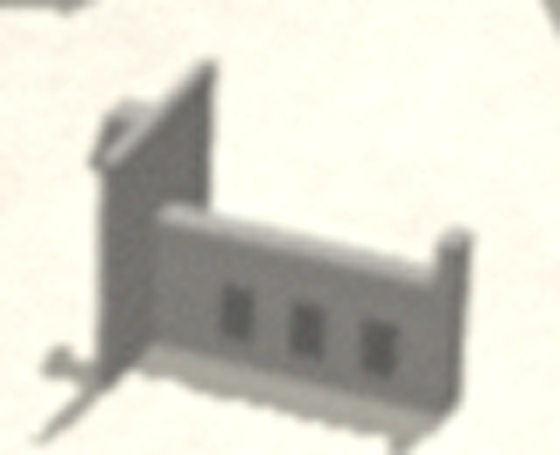

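View pics/sU.png

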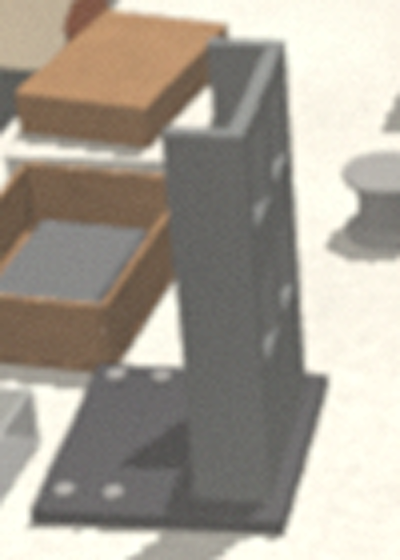

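```bash
cat >> h.py <<'E'
def box(x0,x1,y0,y1,z0,z1):
    P=np.array([[x,y,z] for x in(x0,x1) for y in(y0,y1) for z in(z0,z1)])/1000.
    return P,[(0,1),(2,3),(4,5),(6,7),(0,2),(1,3),(4,6),(5,7),(0,4),(1,5),(2,6),(3,7)]
HANG=[box(-50,55,-6,6,0,48),box(-50,-42,-6,6,48,64),box(55,60,-40,40,0,85)]+[box(60,80,y-7,y+7,74,82) for y in(-24,24)]
UP=[box(0,8,-55,55,-160,56)]+[box(0,8,y-17,y+17,z,z+44) for y in(-24,24) for z in (0,)]
def pose(x,y,z,yaw): 
    T=np.eye(4);T[:3,:3]=R.from_euler('z',yaw).as_matrix();T[:3,3]=[x,y,z];return T
def overlay(r,items,x0,y0,x1,y1,f,name,s=None):
    im=r["pixels"][y0:y1,x0:x1,::-1]; im=cv2.resize(im,None,fx=f,fy=f,interpolation=cv2.INTER_CUBIC)
    for parts,T,c in items:
        for P,E in parts:
            p=(proj(P@T[:3,:3].T+T[:3,3],r,s)-[x0,y0]+.5)*f-.5
            for a,b in E: cv2.line(im,tuple(int(round(v*16)) for v in p[a]),tuple(int(round(v*16)) for v in p[b]),c,1,cv2.LINE_AA,4)
    cv2.imwrite(name,im)
E
python3 - <<'E'
from h import *
s,d=pickle.load(open("s0.pkl","rb"))
for n in ["top","side"]:
    Rm,t=ext(d[n]); print(n,-Rm.T@t,Rm[2])
f=lambda X,Y,x0,y0,f:[x0+(X+.5)/f-.5,y0+(Y+.5)/f-.5]
# top view hanger
print(atz([f(122,166,170,195,6),f(382,165,170,195,6)],.085,d["top"]))
print(atz([f(172,217,170,195,6),f(410,215,170,195,6),f(298,530,170,195,6)],0,d["top"]))
print("up top front",atz([f(180,240,300,105,7),f(625,215,300,105,7)],.216,d["top"]))
print("foot front",atz([f(105,532,300,105,7),f(578,508,300,105,7)],.010,d["top"]))
print("slot low edges",atz([f(222,316,300,105,7),f(355,312,300,105,7),f(412,305,300,105,7),f(548,300,300,105,7)],.160,d["top"]))
print("side: up top near, far",atz([f(240,138,160,145,4),f(285,42,160,145,4)],.216,d["side"]))
print("side: hanger fin bottom tip",atz([f(620,490,235,290,7),f(155,550,235,290,7)],0,d["side"]))
E
```

```text
top [0.33241436 0.01025675 1.07800172] [ 0.17692577 -0.02891243 -0.98379944]
side [0.36852689 0.8629446  0.66389597] [ 0.11892801 -0.84702767 -0.51807359]
[[0.5376292  0.23826806 0.085     ]
 [0.54057404 0.15788115 0.085     ]]
[[0.53832871 0.23976326 0.        ]
 [0.54161965 0.16016634 0.        ]
 [0.43488655 0.19121102 0.        ]]
up top front [[ 0.6598159  -0.00583899  0.216     ]
 [ 0.67055985 -0.11223556  0.216     ]]
foot front [[ 0.64782638  0.00958142  0.01      ]
 [ 0.66026348 -0.12807818  0.01      ]]
slot low edges [[ 0.66123333 -0.01804552  0.16      ]
 [ 0.66362741 -0.05165149  0.16      ]
 [ 0.66607524 -0.06606911  0.16      ]
 [ 0.66883539 -0.10063095  0.16      ]]
side: up top near, far [[ 0.66169113 -0.00580144  0.216     ]
 [ 0.67118707 -0.11445991  0.216     ]]
side: hanger fin bottom tip [[0.43604171 0.19796982 0.        ]
 [0.54092091 0.23574715 0.        ]]
```

```bash
python3 - <<'E'
from h import *
s,d=pickle.load(open("s0.pkl","rb"))
H=pose(.4845,.1968,0,.039);U=pose(.6655,-.0594,.160,.098)
it=[(HANG,H,(0,0,255)),(UP,U,(0,255,255))]
overlay(d["top"],it,170,195,250,295,6,"pics/tLo.png")
overlay(d["top"],it,300,105,400,190,7,"pics/tUo.png")
overlay(d["side"],it,235,290,345,375,7,"pics/sLo.png")
overlay(d["side"],it,160,145,260,285,4,"pics/sUo.png")
a=cv2.imread("pics/tLo.png");b=cv2.imread("pics/sLo.png");
def hc(a,b):
    h=max(a.shape[0],b.shape[0]);o=np.zeros((h,a.shape[1]+b.shape[1],3),np.uint8);o[:a.shape[0],:a.shape[1]]=a;o[:b.shape[0],a.shape[1]:]=b;return o
cv2.imwrite("pics/Lo.png",cv2.resize(hc(a,b),None,fx=.64,fy=.64)) 
E
```

```text
(no output)
```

View pics/tLo.png

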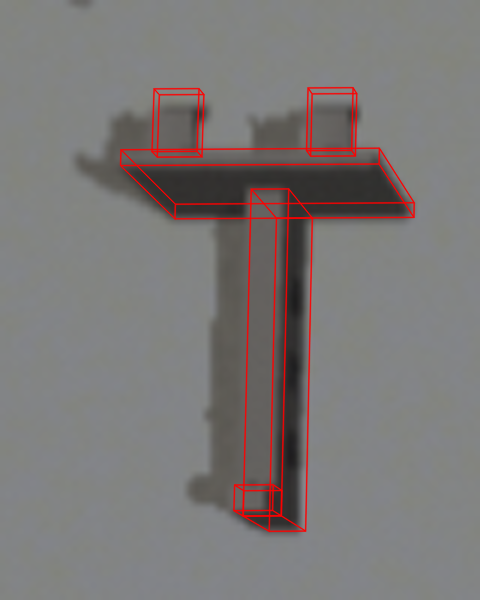

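View pics/sLo.png

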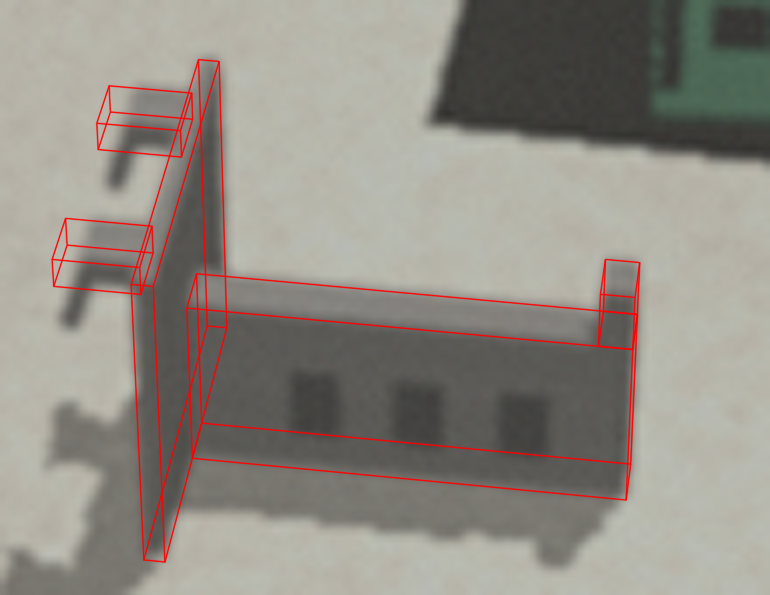

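View pics/tUo.png

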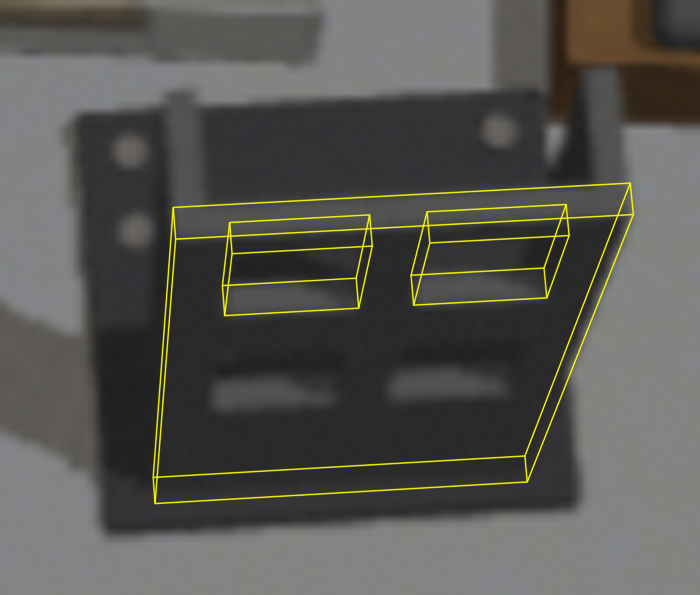

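View pics/sUo.png

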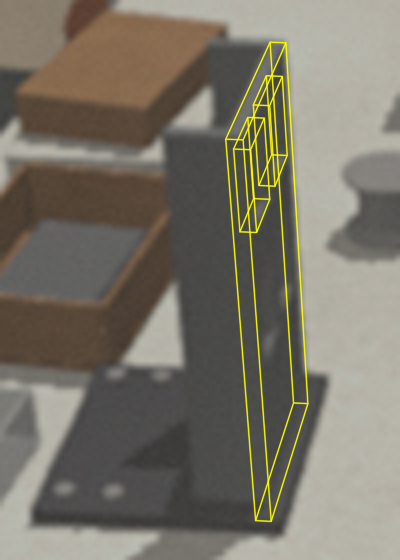

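```bash
cat >> h.py <<'E'
def Rt(s):
    q=s["ee_rot"]; return R.from_quat([q[1],q[2],q[3],q[0]]).as_matrix()
def plan(s,target,yaw,zsign):
    """tool y down; tool z along zsign*(cos yaw, sin yaw). print shift in tool axes (cm) now & roll"""
    M=Rt(s); d=M.T@(np.array(target)-s["position"])*100
    zt=zsign*np.array([np.cos(yaw),np.sin(yaw),0]); v=M.T@zt
    # roll about tool y takes z to (sin r,0,cos r)
    return np.round(d,2), round(float(np.arctan2(v[0],v[2])),4)
E
python3 - <<'E'
from h import *
from plant import manip
s=manip.read_state(); print(Rt(s).round(3)); print(s["position"],s["clock"])
for z in(1,-1): print(plan(s,[.4845,.197,.15],.037,z))
E
```

```text
[[ 0.228 -0.    -0.974]
 [ 0.974 -0.001  0.228]
 [-0.001 -1.     0.   ]]
[0.13655008 0.5840141  0.23075306] 0.15
(array([-29.75,   8.09, -42.7 ]), 2.8748)
(array([-29.75,   8.09, -42.7 ]), -0.2668)
```

>>> apply_moves(
  steps=[
    {"roll": -0.09,"hand": 1},
    {"roll": -0.09,"hand": 1},
    {"roll": -0.087,"hand": 1},
    {"hand": 1},
  ],
)

```text
schema error: expected keys hand, tx, ty, tz, roll
```

```bash
python3 - <<'E'
from h import *
from plant import manip
s=manip.read_state(); print(s["position"],s["clock"])
print(plan(s,[.4845,.197,.18],.037,-1))
E
```

```text
[0.13655008 0.5840141  0.23075306] 0.15
(array([-29.75,   5.09, -42.7 ]), -0.2668)
```

>>> apply_moves(
  steps=[
    {"roll": -0.09,"hand": 1,"tx": 0,"ty": 0,"tz": 0},
    {"roll": -0.09,"hand": 1,"tx": 0,"ty": 0,"tz": 0},
    {"roll": -0.087,"hand": 1,"tx": 0,"ty": 0,"tz": 0},
    {"roll": 0,"hand": 1,"tx": 0,"ty": 0,"tz": 0},
  ],
)

```text
clock: 0.48
position: [0.1363, 0.5834, 0.2292]
ee_rot: [0.487, -0.488, -0.511, 0.513]
contact_force: [0.3, -0.0, -0.4]
opening: 0.0853
```

```bash
cat > st.py <<'E'
from h import *
from plant import manip
import sys
a=list(map(float,sys.argv[1:]))
s=manip.read_state(); print(s["position"].round(4),round(s["clock"],2),"F",s["contact_force"].round(1),"M",s["moment"].round(2),"open",round(s["opening"],4))
if a: print(plan(s,a[:3],a[3],-1))
E
python3 st.py .4845 .197 .18 .037
```

```text
[0.1363 0.5834 0.2292] 0.48 F [ 0.3 -0.  -0.4] M [ 0.05 -0.02 -0.08] open 0.0853
(array([-40.26,   4.99, -32.93]), 0.0113)
```

>>> apply_moves(
  steps=[
    {"roll": 0,"hand": 1,"tx": -3.1,"ty": 0,"tz": -2.5},
    {"roll": 0,"hand": 1,"tx": -3.1,"ty": 0,"tz": -2.5},
    {"roll": 0,"hand": 1,"tx": -3.1,"ty": 0,"tz": -2.5},
    {"roll": 0,"hand": 1,"tx": -3.1,"ty": 0,"tz": -2.5},
    {"roll": 0,"hand": 1,"tx": -3.1,"ty": 0,"tz": -2.5},
  ],
)

```text
clock: 0.9
position: [0.2665, 0.4328, 0.226]
ee_rot: [0.489, -0.489, -0.509, 0.514]
contact_force: [0.0, 0.9, 0.4]
opening: 0.0855
```

```bash
python3 st.py .4845 .197 .18 .037
```

```text
[0.2665 0.4328 0.226 ] 0.9 F [0.  0.9 0.4] M [ 0.03 -0.05  0.03] open 0.0855
(array([-24.52,   4.61, -20.74]), 0.0082)
```

>>> apply_moves(
  steps=[
    {"roll": 0,"hand": 1,"tx": -3.1,"ty": 0.4,"tz": -2.6},
    {"roll": 0,"hand": 1,"tx": -3.1,"ty": 0.4,"tz": -2.6},
    {"roll": 0,"hand": 1,"tx": -3.1,"ty": 0.4,"tz": -2.6},
    {"roll": 0,"hand": 1,"tx": -3.1,"ty": 0.4,"tz": -2.6},
    {"roll": 0,"hand": 1,"tx": -3.1,"ty": 0.4,"tz": -2.6},
  ],
)

```text
clock: 1.32
position: [0.4047, 0.2775, 0.2066]
ee_rot: [0.492, -0.493, -0.506, 0.509]
contact_force: [1.6, 0.2, 0.2]
opening: 0.0855
```

```bash
python3 st.py .4845 .197 .16 .037
```

```text
[0.4047 0.2775 0.2066] 1.32 F [1.6 0.2 0.2] M [0.04 0.03 0.02] open 0.0855
(array([-8.27,  4.67, -7.74]), -0.0067)
```

>>> apply_moves(
  steps=[
    {"roll": 0,"hand": 1,"tx": -2.7,"ty": 0.8,"tz": -2.5},
    {"roll": 0,"hand": 1,"tx": -2.7,"ty": 0.8,"tz": -2.5},
    {"roll": 0,"hand": 1,"tx": -2.2,"ty": 1.0,"tz": -2.1},
    {"roll": 0,"hand": 1,"tx": 0,"ty": 1.0,"tz": 0},
  ],
)

```text
clock: 1.65
position: [0.4851, 0.1933, 0.1706]
ee_rot: [0.496, -0.499, -0.502, 0.503]
contact_force: [-0.4, 0.6, -0.1]
opening: 0.0853
```

```bash
python3 - <<'E'
from h import *
from plant import manip,imaging
s=manip.read_state(); r=imaging.snapshot("wrist"); pickle.dump((s,r),open("w1.pkl","wb"))
H=pose(.4845,.197,0,.037)
overlay(r,[(HANG,H,(0,0,255))],0,0,640,480,1.25,"pics/w1.png",s)
E
python3 st.py .4845 .197 .08 .037
```

```text
[0.4827 0.1946 0.1684] 1.7 F [-0.7  0.2 -1.8] M [-0.04  0.04  0.03] open 0.0852
(array([ 0.27,  8.84, -0.19]), -0.026)
```

View pics/w1.png

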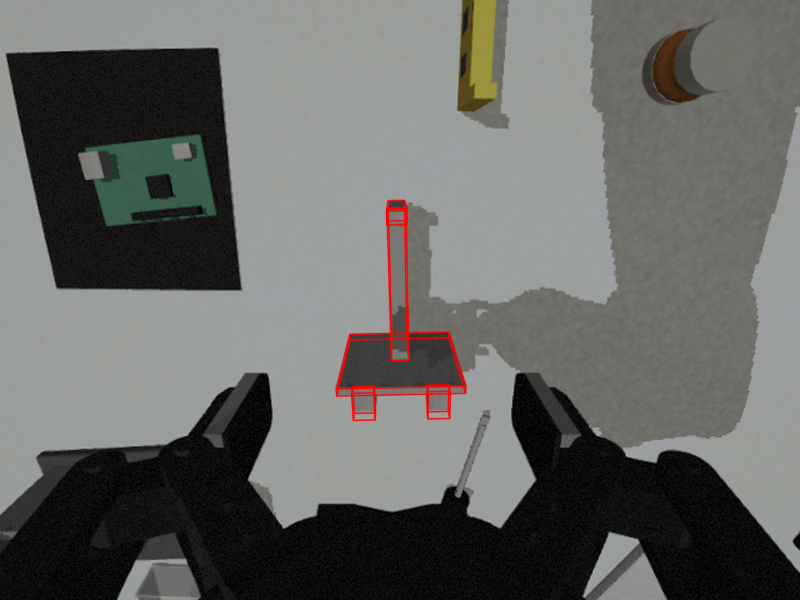

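The wrist view shows the grey two-tab arm (tabs at (363,405) and (438,403), fin from (397,205) to (400,355)), and my wireframe lies on it. Candidates: the grey left arm (two tabs), the grey right arm (one tab), and yellow and orange (excluded). The grey left arm is the one meant.

>>> apply_moves(
  steps=[
    {"roll": -0.026,"hand": 1,"tx": 0.25,"ty": 2.0,"tz": -0.2},
    {"roll": 0,"hand": 1,"tx": 0,"ty": 2.5,"tz": 0},
    {"roll": 0,"hand": 1,"tx": 0,"ty": 2.5,"tz": 0},
    {"roll": 0,"hand": 1,"tx": 0,"ty": 1.5,"tz": 0},
    {"roll": 0,"hand": 1,"tx": 0,"ty": 0,"tz": 0},
  ],
)

```text
clock: 2.12
position: [0.4824, 0.1992, 0.0808]
ee_rot: [0.493, -0.493, -0.506, 0.508]
contact_force: [-0.6, -0.4, -0.7]
opening: 0.0854
```

```bash
python3 st.py .4845 .197 .014 .037
```

```text
[0.4824 0.1992 0.0808] 2.12 F [-0.6 -0.4 -0.7] M [ 0.03  0.05 -0.  ] open 0.0854
(array([-0.21,  6.68, -0.22]), -0.0098)
```

>>> apply_moves(
  steps=[
    {"roll": -0.01,"hand": 1,"tx": -0.2,"ty": 2.0,"tz": -0.2},
    {"roll": 0,"hand": 1,"tx": 0,"ty": 2.0,"tz": 0},
    {"roll": 0,"hand": 1,"tx": 0,"ty": 1.5,"tz": 0},
    {"roll": 0,"hand": 1,"tx": 0,"ty": 0.6,"tz": 0},
    {"roll": 0,"hand": 1,"tx": 0,"ty": 0,"tz": 0},
  ],
)

```text
clock: 2.53
position: [0.4831, 0.2012, 0.0223]
ee_rot: [0.491, -0.491, -0.508, 0.509]
contact_force: [-0.2, 0.4, -0.4]
opening: 0.0854
```

```bash
python3 st.py .4845 .197 .014 .037
```

```text
[0.4831 0.2012 0.0223] 2.53 F [-0.2  0.4 -0.4] M [-0.02 -0.06  0.01] open 0.0854
(array([-0.42,  0.83, -0.12]), -0.0017)
```

>>> apply_moves(
  steps=[
    {"roll": 0,"hand": 1,"tx": -0.4,"ty": 0.8,"tz": -0.1},
    {"roll": 0,"hand": 1,"tx": 0,"ty": 0,"tz": 0},
    {"roll": 0,"hand": 1,"tx": 0,"ty": 0,"tz": 0},
  ],
)

```text
clock: 2.78
position: [0.4855, 0.198, 0.017]
ee_rot: [-0.49, 0.492, 0.509, -0.508]
contact_force: [0.2, 0.4, 0.4]
opening: 0.0856
```

```bash
python3 st.py .4845 .197 .014 .037
```

```text
[0.4855 0.198  0.017 ] 2.78 F [0.2 0.4 0.4] M [0.02 0.01 0.02] open 0.0856
(array([-0.09,  0.3 ,  0.11]), -0.0018)
```

Positioned; close now, nudging the last 3 mm down first.

>>> apply_moves(
  steps=[
    {"roll": 0,"hand": 1,"tx": -0.1,"ty": 0.3,"tz": 0.1},
    {"roll": 0,"hand": -1,"tx": 0,"ty": 0,"tz": 0},
    {"roll": 0,"hand": -1,"tx": 0,"ty": 0,"tz": 0},
    {"roll": 0,"hand": -1,"tx": 0,"ty": 0,"tz": 0},
    {"roll": 0,"hand": -1,"tx": 0,"ty": 0,"tz": 0},
  ],
  grip_force=60,
)

```text
clock: 3.2
position: [0.4863, 0.1969, 0.0163]
ee_rot: [-0.49, 0.493, 0.51, -0.507]
contact_force: [0.1, 0.0, 0.3]
opening: 0.0387
```

>>> apply_moves(
  steps=[
    {"roll": 0,"hand": -1,"tx": 0,"ty": 0,"tz": 0},
    {"roll": 0,"hand": -1,"tx": 0,"ty": 0,"tz": 0},
    {"roll": 0,"hand": -1,"tx": 0,"ty": 0,"tz": 0},
  ],
  grip_force=60,
)

```text
clock: 3.45
position: [0.4865, 0.197, 0.0168]
ee_rot: [-0.49, 0.493, 0.51, -0.507]
contact_force: [0.1, -0.1, 2.5]
opening: 0.0111
```

```bash
python3 st.py .4845 .197 .014 .037
```

```text
[0.4865 0.197  0.0168] 3.45 F [ 0.1 -0.1  2.5] M [-0.14 -0.1   0.01] open 0.0111
(array([0.01, 0.27, 0.21]), -0.0026)
```

>>> apply_moves(
  steps=[
    {"roll": 0,"hand": -1,"tx": 0,"ty": -1.0,"tz": 0},
    {"roll": 0,"hand": -1,"tx": 0,"ty": -2.0,"tz": 0},
    {"roll": 0,"hand": -1,"tx": 0,"ty": -3.0,"tz": 0},
    {"roll": 0,"hand": -1,"tx": 0,"ty": -3.0,"tz": 0},
    {"roll": 0,"hand": -1,"tx": 0,"ty": -3.0,"tz": 0},
  ],
)

```text
clock: 3.87
position: [0.4788, 0.196, 0.1337]
ee_rot: [0.493, -0.489, -0.505, 0.512]
contact_force: [0.9, 0.7, -1.7]
opening: 0.0112
```

```bash
cat >> st.py <<'E'
print("tool y",Rt(s)[:,1].round(3),"tool z",Rt(s)[:,2].round(3))
E
python3 st.py .5 -.076 .135 .098
python3 - <<'E'
from h import *
U=pose(.6655,-.0594,.160,.098)
print((U@[-.06,0,0,1])[:2],(U@[-.12,0,0,1])[:2])
E
```

```text
[0.4788 0.196  0.1337] 3.87 F [ 0.9  0.7 -1.7] M [-0.03 -0.02  0.02] open 0.0112
(array([-27.26,  -0.09,  -1.18]), -0.0637)
tool y [-0.01  -0.002 -1.   ] tool z [-0.999 -0.034  0.011]
[ 0.60578789 -0.06527059] [ 0.54607578 -0.07114119]
```

>>> apply_moves(
  steps=[
    {"roll": -0.02,"hand": -1,"tx": -2.0,"ty": 0,"tz": -0.3},
    {"roll": -0.02,"hand": -1,"tx": -3.5,"ty": 0,"tz": -0.5},
    {"roll": -0.02,"hand": -1,"tx": -3.5,"ty": 0,"tz": -0.5},
    {"roll": 0,"hand": -1,"tx": -3.5,"ty": 0,"tz": -0.5},
    {"roll": 0,"hand": -1,"tx": -3.5,"ty": 0,"tz": -0.5},
  ],
)

```text
clock: 4.28
position: [0.5172, 0.0396, 0.1463]
ee_rot: [-0.472, 0.473, 0.527, -0.526]
contact_force: [0.9, -0.1, -2.9]
opening: 0.0106
```

```bash
python3 st.py .53 -.0727 .14 .098
```

```text
[0.5172 0.0396 0.1463] 4.28 F [ 0.9 -0.1 -2.9] M [-0.01 -0.05  0.03] open 0.0106
(array([-11.3 ,   0.62,  -0.05]), 0.0108)
tool y [ 0.002  0.001 -1.   ] tool z [-0.994 -0.109 -0.002]
```

>>> apply_moves(
  steps=[
    {"roll": 0,"hand": -1,"tx": -3.5,"ty": 0.2,"tz": 0},
    {"roll": 0,"hand": -1,"tx": -3.0,"ty": 0.2,"tz": 0},
    {"roll": 0,"hand": -1,"tx": -2.0,"ty": 0,"tz": 0},
    {"roll": 0,"hand": -1,"tx": -1.0,"ty": 0,"tz": 0},
    {"roll": 0,"hand": -1,"tx": 0,"ty": 0,"tz": 0},
  ],
)

```text
clock: 4.7
position: [0.5277, -0.0658, 0.1446]
ee_rot: [-0.473, 0.475, 0.525, -0.524]
contact_force: [-0.4, -0.5, -1.1]
opening: 0.0113
```

```bash
python3 st.py .53 -.0727 .14 .098
```

```text
[ 0.5277 -0.0658  0.1446] 4.7 F [-0.4 -0.5 -1.1] M [-0.01 -0.03 -0.04] open 0.0113
(array([-0.71,  0.46, -0.15]), 0.0046)
tool y [ 0.003 -0.001 -1.   ] tool z [-0.995 -0.102 -0.003]
```

Now settle, and check the hanger in the hand and against the slots in all three views.

>>> apply_moves(
  steps=[
    {"roll": 0.004,"hand": -1,"tx": -0.7,"ty": 0.5,"tz": -0.2},
    {"roll": 0,"hand": -1,"tx": 0,"ty": 0,"tz": 0},
    {"roll": 0,"hand": -1,"tx": 0,"ty": 0,"tz": 0},
  ],
)

```text
clock: 4.95
position: [0.5304, -0.0715, 0.1396]
ee_rot: [-0.474, 0.476, 0.525, -0.523]
contact_force: [-0.4, 0.1, -2.4]
opening: 0.0113
```

```bash
cat > look.py <<'E'
from h import *
from plant import manip,imaging
import sys
tag=sys.argv[1]; off=list(map(float,sys.argv[2:6])) # hanger in hand: along x, lateral y, TCP height over underside, yaw offset
s=manip.read_state(); d={n:imaging.snapshot(n) for n in("side","top","wrist")}; pickle.dump((s,d),open(f"l{tag}.pkl","wb"))
M=Rt(s); yaw=np.arctan2(-M[1,2],-M[0,2]); print("yaw",yaw.round(4),s["position"].round(4))
H=pose(*s["position"],yaw)@pose(off[0],off[1],-off[2],off[3])
U=pose(.6655,-.0594,.160,.098)
print("hooks in slots frame",(np.linalg.inv(U)@H@[.06,0,.074,1])[:3].round(4))
it=[(HANG,H,(0,0,255)),(UP,U,(0,255,255))]
for n in("side","top"):
    c=np.concatenate([proj(H[:3,3]+[0,0,.04],d[n]),proj(U[:3,3],d[n])]).mean(0).astype(int)
    x0,y0=max(c[0]-80,0),max(c[1]-60,0)
    overlay(d[n],it,x0,y0,x0+160,y0+120,5,f"pics/{n}{tag}.png"); overlay(d[n],[],x0,y0,x0+160,y0+120,5,f"pics/{n}{tag}r.png")
overlay(d["wrist"],it,0,0,640,480,1.25,f"pics/wrist{tag}.png",s)
E
python3 look.py A -.002 0 .0168 0; python3 st.py .53 -.0727 .14 .098
```

```text
yaw 0.0986 [ 0.5304 -0.0715  0.1396]
hooks in slots frame [-0.0777  0.0012  0.0368]
[ 0.5304 -0.0714  0.1397] 5.1 F [ 0.4 -0.2 -3. ] M [-0.01  0.03 -0.05] open 0.0106
(array([-0.13, -0.03,  0.05]), 0.0012)
tool y [ 0.003 -0.001 -1.   ] tool z [-0.995 -0.099 -0.003]
```

View pics/sideA.png

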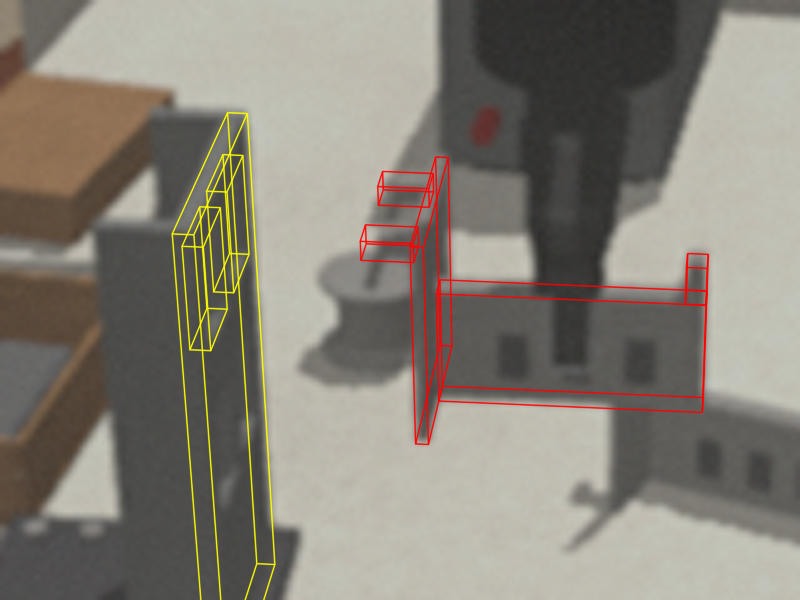

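View pics/topA.png

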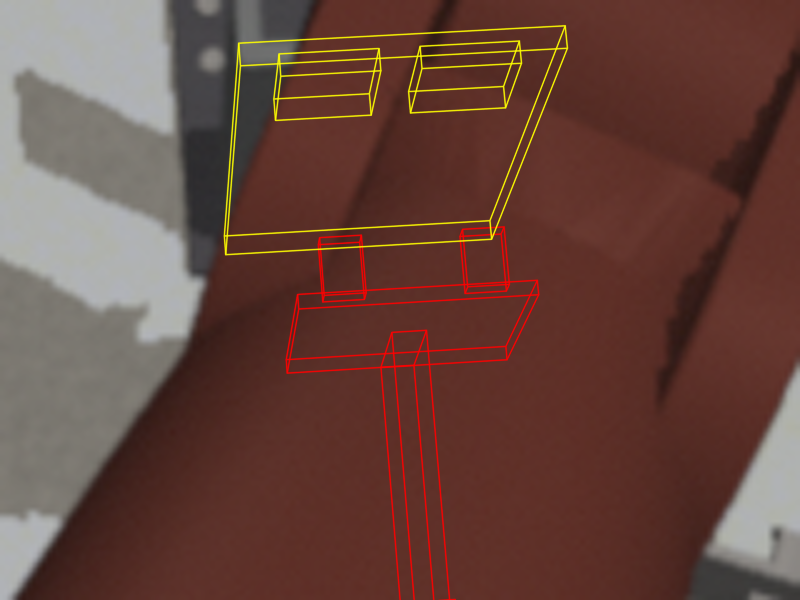

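View pics/wristA.png

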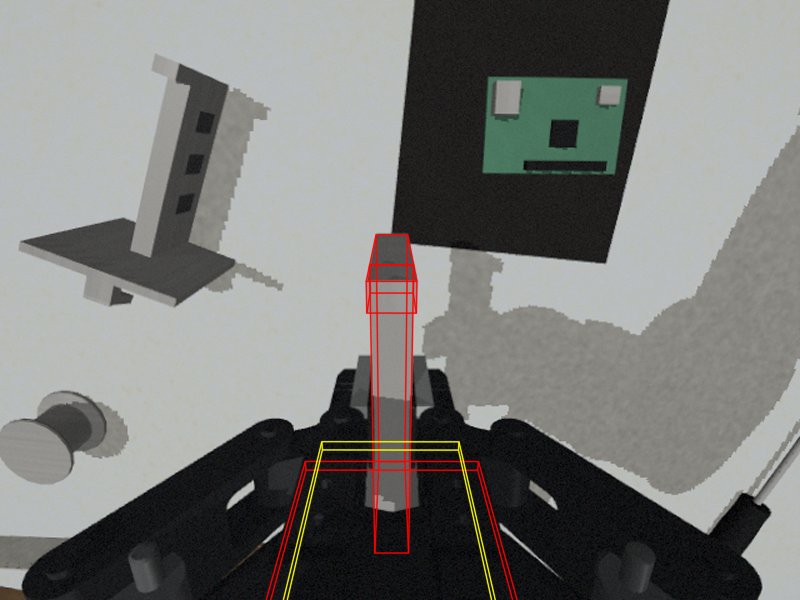

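Side view: the red wireframe lies on the held hanger (tabs at (385,185) and (370,240), plate at (430,300)), level; the top view is hidden by the arm. The wrist view shows the fin centred in the jaws. Hooks are 78 mm in front of the face, 1 mm off sideways and 37 mm above. I'll lower to +25 mm and advance.

>>> apply_moves(
  steps=[
    {"roll": 0,"hand": -1,"tx": -0.1,"ty": 1.1,"tz": 0},
    {"roll": 0,"hand": -1,"tx": 0,"ty": 0,"tz": -1.5},
    {"roll": 0,"hand": -1,"tx": 0,"ty": 0,"tz": -1.5},
    {"roll": 0,"hand": -1,"tx": 0,"ty": 0,"tz": -1.0},
    {"roll": 0,"hand": -1,"tx": 0,"ty": 0,"tz": 0},
  ],
)

```text
clock: 5.52
position: [0.5707, -0.0653, 0.125]
ee_rot: [-0.473, 0.474, 0.525, -0.525]
contact_force: [0.6, 0.7, -2.1]
opening: 0.0112
```

```bash
python3 look.py B -.002 0 .0168 0; python3 st.py .6077 -.0653 .1278 .098
```

```text
yaw 0.1027 [ 0.5707 -0.0653  0.125 ]
hooks in slots frame [-0.0369  0.0037  0.0222]
[ 0.5691 -0.0655  0.1253] 5.67 F [ 0.   0.5 -3.1] M [ 0.01  0.05 -0.  ] open 0.0112
(array([-0.37, -0.25, -3.85]), 0.0043)
tool y [ 0.  0. -1.] tool z [-0.995 -0.102 -0.   ]
```

View pics/sideB.png

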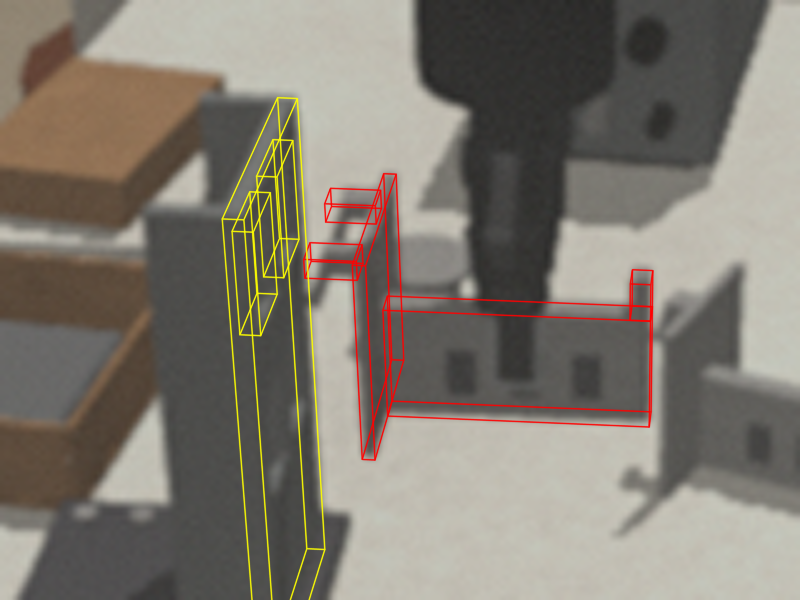

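>>> apply_moves(
  steps=[
    {"roll": 0.004,"hand": -1,"tx": -0.4,"ty": -0.3,"tz": 0},
    {"roll": 0,"hand": -1,"tx": -0.1,"ty": 0,"tz": -1.0},
    {"roll": 0,"hand": -1,"tx": 0,"ty": 0,"tz": -0.8},
    {"roll": 0,"hand": -1,"tx": 0,"ty": 0,"tz": 0},
  ],
)

```text
clock: 6.0
position: [0.5864, -0.0694, 0.129]
ee_rot: [-0.475, 0.475, 0.524, -0.524]
contact_force: [0.4, -0.0, -2.1]
opening: 0.0108
```

```bash
python3 look.py C -.002 0 .0168 0; python3 st.py .6077 -.0653 .1278 .098
```

```text
yaw 0.0972 [ 0.5864 -0.0694  0.129 ]
hooks in slots frame [-0.0217 -0.0023  0.0262]
[ 0.5854 -0.0691  0.1287] 6.15 F [-0.2  0.1 -2.4] M [0.06 0.04 0.04] open 0.0114
(array([ 0.17,  0.09, -2.26]), -0.0005)
tool y [-0.001  0.    -1.   ] tool z [-0.995 -0.097  0.001]
```

View pics/sideC.png

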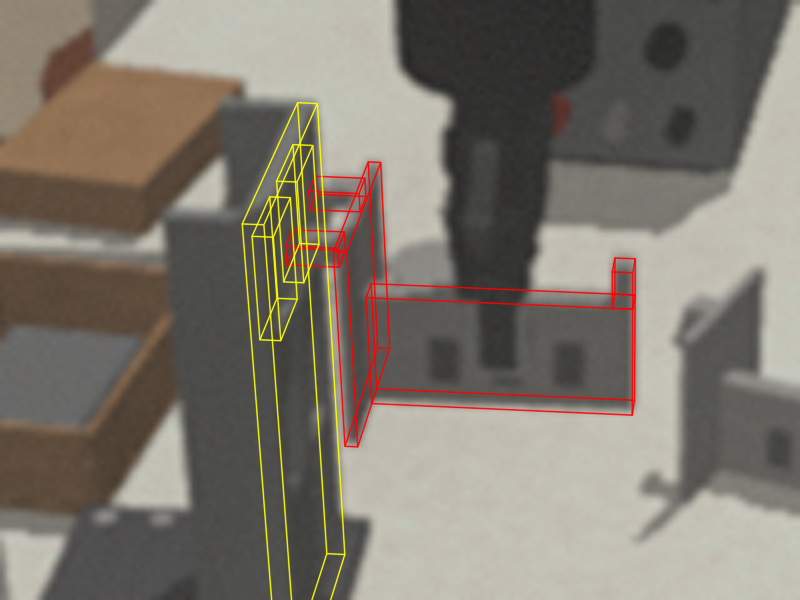

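>>> apply_moves(
  steps=[
    {"roll": 0,"hand": -1,"tx": 0.2,"ty": 0,"tz": -0.6},
    {"roll": 0,"hand": -1,"tx": 0,"ty": 0,"tz": -0.5},
    {"roll": 0,"hand": -1,"tx": 0,"ty": 0,"tz": -0.4},
    {"roll": 0,"hand": -1,"tx": 0,"ty": 0,"tz": 0},
  ],
)

```text
clock: 6.48
position: [0.6008, -0.0653, 0.1289]
ee_rot: [0.475, -0.475, -0.524, 0.524]
contact_force: [0.9, -0.9, -2.7]
opening: 0.0112
```

```bash
python3 st.py .6077 -.0653 .1278 .098
```

```text
[ 0.6008 -0.0653  0.1289] 6.48 F [ 0.9 -0.9 -2.7] M [ 0.01  0.05 -0.06] open 0.0112
(array([-0.06,  0.11, -0.69]), -0.0007)
tool y [-0.001  0.    -1.   ] tool z [-0.995 -0.097  0.001]
```

Tabs are about 13 mm in, no contact force. Now small steps to touch.

>>> apply_moves(
  steps=[
    {"roll": 0,"hand": -1,"tx": 0,"ty": 0,"tz": -0.4},
    {"roll": 0,"hand": -1,"tx": 0,"ty": 0,"tz": -0.2},
    {"roll": 0,"hand": -1,"tx": 0,"ty": 0,"tz": 0},
  ],
)

```text
clock: 6.73
position: [0.6075, -0.0645, 0.1287]
ee_rot: [0.475, -0.475, -0.524, 0.524]
contact_force: [-0.2, 0.1, -2.0]
opening: 0.0112
```

```bash
python3 st.py .6077 -.0653 .1278 .098
```

```text
[ 0.6075 -0.0645  0.1287] 6.73 F [-0.2  0.1 -2. ] M [ 0.02 -0.01  0.01] open 0.0112
(array([-0.08,  0.09, -0.01]), -0.0004)
tool y [-0.001  0.    -1.   ] tool z [-0.995 -0.097  0.001]
```

>>> apply_moves(
  steps=[
    {"roll": 0,"hand": -1,"tx": 0,"ty": 0,"tz": -0.15},
    {"roll": 0,"hand": -1,"tx": 0,"ty": 0,"tz": 0},
  ],
)

```text
clock: 6.9
position: [0.6073, -0.0646, 0.1281]
ee_rot: [0.477, -0.474, -0.522, 0.525]
contact_force: [-0.4, -0.3, -2.3]
opening: 0.0115
```

```bash
python3 look.py D -.002 0 .0168 0; python3 st.py .6077 -.0653 .1278 .098
```

```text
yaw 0.0972 [ 0.6073 -0.0646  0.1281]
hooks in slots frame [-0.0005  0.0005  0.0253]
[ 0.6074 -0.0645  0.1279] 7.05 F [-2.9 -1.7 -3.1] M [-0.15  0.62 -0.03] open 0.0112
(array([-0.08,  0.01, -0.02]), -0.0008)
tool y [-0.005  0.    -1.   ] tool z [-0.995 -0.097  0.005]
```

View pics/sideD.png

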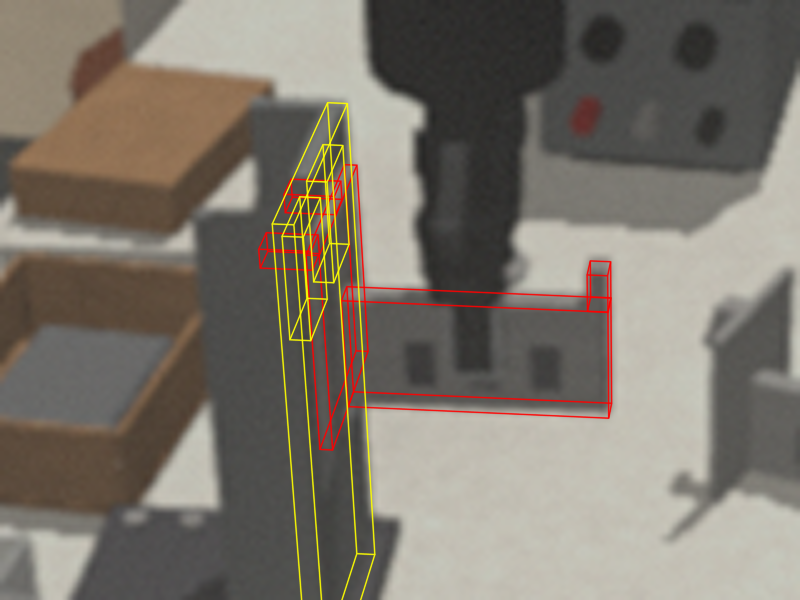

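View pics/sideDr.png

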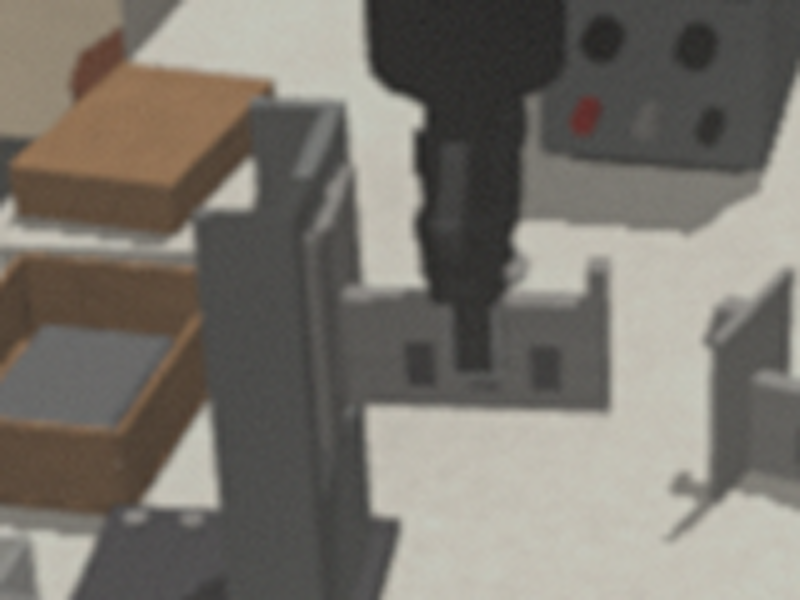

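The plate is against the panel (−3 N in x, pitch moment appearing). Lower in small steps.

>>> apply_moves(
  steps=[
    {"roll": 0,"hand": -1,"tx": 0,"ty": 0.6,"tz": 0},
    {"roll": 0,"hand": -1,"tx": 0,"ty": 0.6,"tz": 0},
    {"roll": 0,"hand": -1,"tx": 0,"ty": 0.4,"tz": 0},
    {"roll": 0,"hand": -1,"tx": 0,"ty": 0,"tz": 0},
  ],
)

```text
clock: 7.38
position: [0.6074, -0.0646, 0.1113]
ee_rot: [0.476, -0.474, -0.523, 0.525]
contact_force: [0.1, -0.4, -3.6]
opening: 0.0111
```

```bash
python3 st.py .6077 -.0653 .1028 .098
```

```text
[ 0.6074 -0.0646  0.1113] 7.38 F [ 0.1 -0.4 -3.6] M [-0.01  0.07 -0.01] open 0.0111
(array([-0.07,  0.85, -0.03]), -0.0009)
tool y [-0.005 -0.    -1.   ] tool z [-0.995 -0.097  0.005]
```

>>> apply_moves(
  steps=[
    {"roll": 0,"hand": -1,"tx": 0,"ty": 0.35,"tz": -0.05},
    {"roll": 0,"hand": -1,"tx": 0,"ty": 0.25,"tz": 0},
    {"roll": 0,"hand": -1,"tx": 0,"ty": 0,"tz": 0},
  ],
)

```text
clock: 7.63
position: [0.6074, -0.0645, 0.1048]
ee_rot: [0.476, -0.474, -0.522, 0.525]
contact_force: [-2.6, -0.2, -1.4]
opening: 0.0111
```

```bash
python3 st.py .6077 -.0653 .1028 .098
```

```text
[ 0.6074 -0.0645  0.1048] 7.63 F [-2.6 -0.2 -1.4] M [-0.07  0.29 -0.03] open 0.0111
(array([-0.08,  0.2 , -0.02]), -0.0008)
tool y [-0.005 -0.    -1.   ] tool z [-0.995 -0.097  0.005]
```

>>> apply_moves(
  steps=[
    {"roll": 0,"hand": -1,"tx": 0,"ty": 0.15,"tz": 0},
    {"roll": 0,"hand": -1,"tx": 0,"ty": 0.1,"tz": 0},
    {"roll": 0,"hand": -1,"tx": 0,"ty": 0,"tz": 0},
  ],
)

```text
clock: 7.88
position: [0.6077, -0.0646, 0.1031]
ee_rot: [0.476, -0.474, -0.523, 0.525]
contact_force: [-5.5, -0.5, 0.3]
opening: 0.011
```

```bash
python3 st.py .6077 -.0653 .1028 .098
```

```text
[ 0.6077 -0.0646  0.1031] 7.88 F [-5.5 -0.5  0.3] M [-0.07  0.83  0.07] open 0.011
(array([-0.07,  0.03,  0.01]), -0.0006)
tool y [-0.005 -0.001 -1.   ] tool z [-0.995 -0.097  0.005]
```

>>> apply_moves(
  steps=[
    {"roll": 0,"hand": -1,"tx": 0,"ty": 0.15,"tz": 0.03},
    {"roll": 0,"hand": -1,"tx": 0,"ty": 0,"tz": 0},
  ],
)

```text
clock: 8.05
position: [0.6078, -0.0646, 0.1031]
ee_rot: [0.476, -0.474, -0.523, 0.525]
contact_force: [-7.0, -1.0, -0.8]
opening: 0.0111
```

```bash
python3 st.py .6077 -.0653 .1028 .098;python3 look.py E -.002 0 .0168 0
```

```text
[ 0.6078 -0.0646  0.1031] 8.05 F [-7.  -1.  -0.8] M [-0.1   1.06  0.09] open 0.0111
(array([-0.07,  0.03,  0.01]), -0.0004)
tool y [-0.003 -0.001 -1.   ] tool z [-0.995 -0.097  0.003]
yaw 0.0976 [ 0.6078 -0.0646  0.1031]
hooks in slots frame [0.     0.0004 0.0003]
```

View pics/sideE.png

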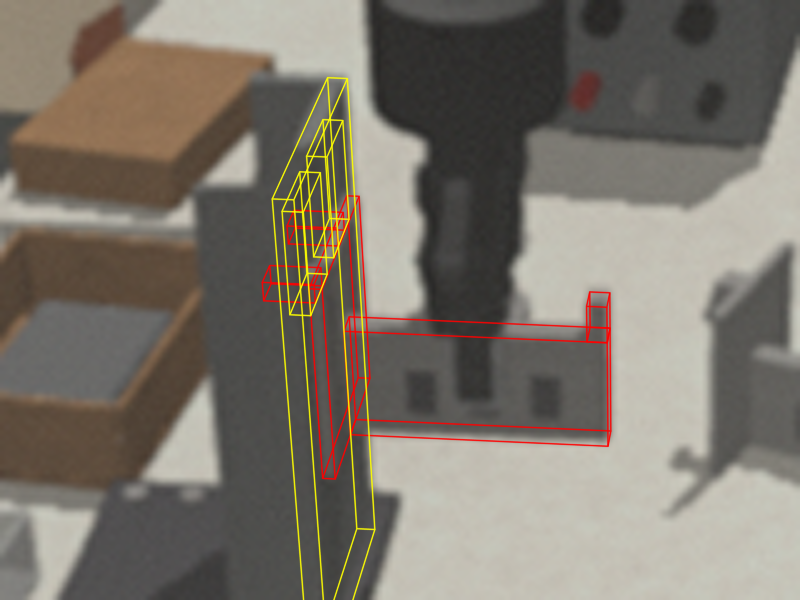

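>>> apply_moves(
  steps=[
    {"roll": 0,"hand": -1,"tx": 0,"ty": 0.25,"tz": 0.1},
    {"roll": 0,"hand": -1,"tx": 0,"ty": 0.15,"tz": 0},
  ],
)

```text
clock: 8.37
position: [0.608, -0.0647, 0.1027]
ee_rot: [0.474, -0.475, -0.524, 0.524]
contact_force: [-14.3, 0.4, 11.2]
opening: 0.0115
```

```bash
python3 st.py .6077 -.0653 .1028 .098
```

```text
[ 0.608  -0.0647  0.1027] 8.37 F [-14.3   0.4  11.2] M [0.28 2.18 0.06] open 0.0115
(array([-0.06, -0.01,  0.04]), 0.0002)
tool y [ 0.001 -0.001 -1.   ] tool z [-0.995 -0.098 -0.001]
```

Resistance is now +11 N upward, so it is seated. Relieve the press, then release.

>>> apply_moves(
  steps=[
    {"roll": 0,"hand": -1,"tx": 0,"ty": -0.1,"tz": 0.1},
    {"roll": 0,"hand": -1,"tx": 0,"ty": 0,"tz": 0},
  ],
)

```text
clock: 8.53
position: [0.6079, -0.0648, 0.1046]
ee_rot: [-0.474, 0.476, 0.524, -0.524]
contact_force: [-0.9, -0.4, -1.6]
opening: 0.0115
```

```bash
python3 st.py .6077 -.0653 .1028 .098
```

```text
[ 0.6079 -0.0648  0.1046] 8.53 F [-0.9 -0.4 -1.6] M [-0.02 -0.02  0.05] open 0.0115
(array([-0.04,  0.18,  0.02]), 0.0004)
tool y [ 0.003 -0.002 -1.   ] tool z [-0.995 -0.098 -0.003]
```

>>> apply_moves(
  steps=[
    {"roll": 0,"hand": 0.2,"tx": 0,"ty": 0,"tz": 0},
    {"roll": 0,"hand": 0.2,"tx": 0,"ty": 0,"tz": 0},
    {"roll": 0,"hand": 0.2,"tx": 0,"ty": 0,"tz": 0},
    {"roll": 0,"hand": 0.2,"tx": 0,"ty": 0,"tz": 0},
    {"roll": 0,"hand": 0.2,"tx": 0,"ty": 0,"tz": 0},
  ],
)

```text
clock: 8.95
position: [0.6094, -0.065, 0.1048]
ee_rot: [-0.473, 0.477, 0.525, -0.523]
contact_force: [-0.2, -0.1, -0.2]
opening: 0.0512
```

```bash
python3 st.py .6077 -.0653 .1028 .098
```

```text
[ 0.6094 -0.065   0.1048] 8.95 F [-0.2 -0.1 -0.2] M [-0.02  0.04  0.04] open 0.0512
(array([-0.01,  0.2 ,  0.17]), 0.0005)
tool y [ 0.006 -0.002 -1.   ] tool z [-0.995 -0.098 -0.006]
```

Released. Lift straight up clear of the fin and panel (a little back, away from the panel).

>>> apply_moves(
  steps=[
    {"roll": 0,"hand": 0.2,"tx": 0,"ty": -1.0,"tz": 0.2},
    {"roll": 0,"hand": 0.2,"tx": 0,"ty": -2.5,"tz": 0},
    {"roll": 0,"hand": 0.2,"tx": 0,"ty": -3.5,"tz": 0},
    {"roll": 0,"hand": 0.2,"tx": 0,"ty": -3.5,"tz": 0},
    {"roll": 0,"hand": 0.2,"tx": 0,"ty": -3.0,"tz": 0},
  ],
)

```text
clock: 9.37
position: [0.6016, -0.0636, 0.2378]
ee_rot: [0.477, -0.472, -0.523, 0.525]
contact_force: [-0.3, 0.3, 0.5]
opening: 0.0512
```

>>> apply_moves(
  steps=[
    {"roll": 0,"hand": 0.2,"tx": 3.0,"ty": 0,"tz": 2.5},
    {"roll": 0,"hand": 0.2,"tx": 3.0,"ty": 0,"tz": 2.5},
    {"roll": 0,"hand": 0.2,"tx": 3.0,"ty": 0,"tz": 2.0},
    {"roll": 0,"hand": 0.2,"tx": 3.0,"ty": 0,"tz": 2.0},
    {"roll": 0,"hand": 0.2,"tx": 3.0,"ty": 0,"tz": 1.0},
  ],
)

```text
clock: 9.78
position: [0.4914, 0.0731, 0.251]
ee_rot: [-0.474, 0.481, 0.524, -0.52]
contact_force: [0.3, -0.5, -0.1]
opening: 0.0514
```

>>> apply_moves(
  steps=[
    {"roll": 0,"hand": 0.2,"tx": 3.5,"ty": 0,"tz": 0},
    {"roll": 0,"hand": 0.2,"tx": 3.5,"ty": 0,"tz": 0},
    {"roll": 0,"hand": 0.2,"tx": 3.5,"ty": 0,"tz": 0},
    {"roll": 0,"hand": 0.2,"tx": 2.0,"ty": 0,"tz": 0},
    {"roll": 0,"hand": 0.2,"tx": 0,"ty": 0,"tz": 0},
  ],
)

```text
clock: 10.2
position: [0.4753, 0.2069, 0.2568]
ee_rot: [-0.471, 0.481, 0.526, -0.519]
contact_force: [0.9, 1.1, -0.4]
opening: 0.0515
```

```bash
python3 st.py .6077 -.0653 .1028 .098; python3 - <<'E'
from h import *
from plant import imaging
s0,d0=pickle.load(open("s0.pkl","rb"))
d={n:imaging.snapshot(n) for n in("side","top")}
U=pose(.6655,-.0594,.160,.098);H=U@pose(-.06,0,-.074,0)
it=[(HANG,H,(0,0,255)),(UP,U,(0,255,255))]
for n,(x0,y0) in dict(side=(190,140),top=(290,110)).items():
    overlay(d[n],it,x0,y0,x0+130,y0+95,6,f"pics/{n}F.png"); overlay(d[n],[],x0,y0,x0+130,y0+95,6,f"pics/{n}Fr.png")
# single arm change
for n,(x0,y0,x1,y1) in dict(top=(400,225,465,305),side=(300,185,362,242)).items():
    a=d0[n]["pixels"][y0:y1,x0:x1].astype(float);b=d[n]["pixels"][y0:y1,x0:x1].astype(float)
    print(n,"mean abs diff",abs(a-b).mean())
E
```

```text
[0.4753 0.2069 0.2568] 10.2 F [ 0.9  1.1 -0.4] M [-0.03  0.03 -0.  ] open 0.0515
(array([-28.28,  15.67, -10.4 ]), -0.0058)
tool y [ 0.018 -0.001 -1.   ] tool z [-0.996 -0.092 -0.018]
top mean abs diff 19.59051282051282
side mean abs diff 14.904074702886248
```

View pics/sideF.png

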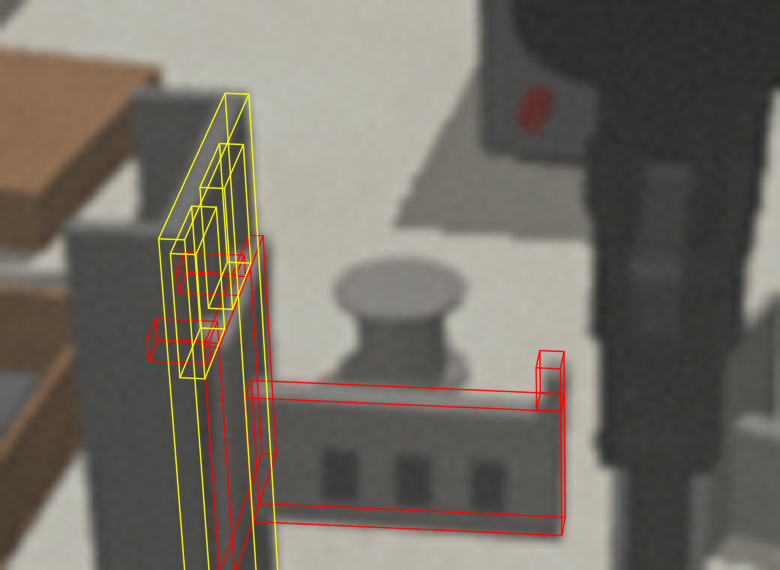

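View pics/topF.png

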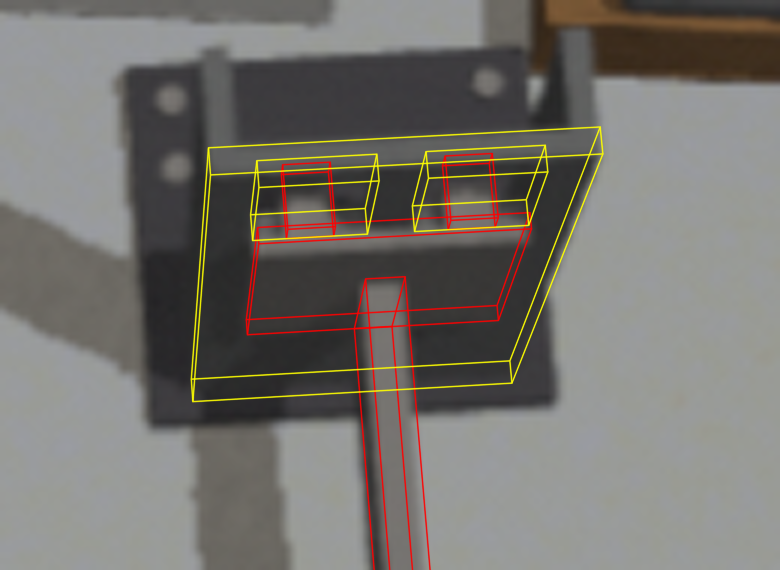

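View pics/topFr.png

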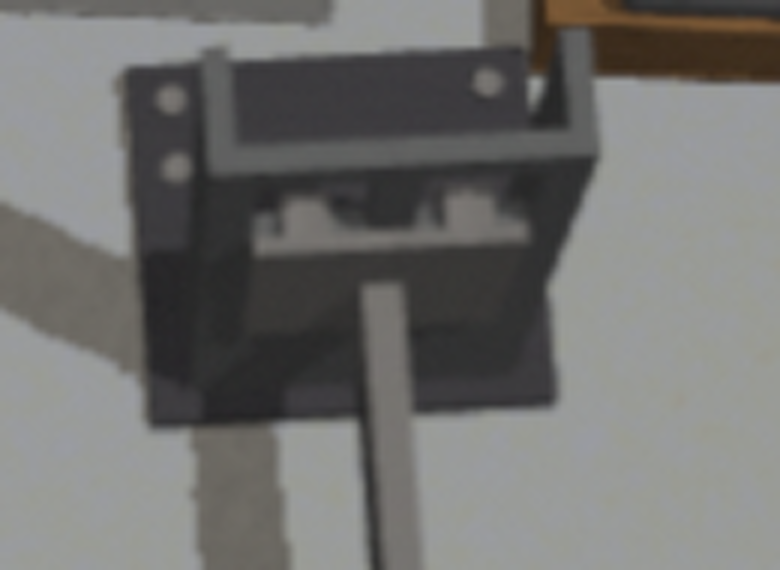

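```bash
python3 - <<'E'
from h import *
from plant import imaging
d={n:imaging.snapshot(n) for n in("side","top")}
cv2.imwrite("pics/topG.png",d["top"]["pixels"][:,:,::-1]);cv2.imwrite("pics/sideG.png",d["side"]["pixels"][:,:,::-1])
pickle.dump(d,open("G.pkl","wb"))
E
```

```text
(no output)
```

View pics/sideFr.png

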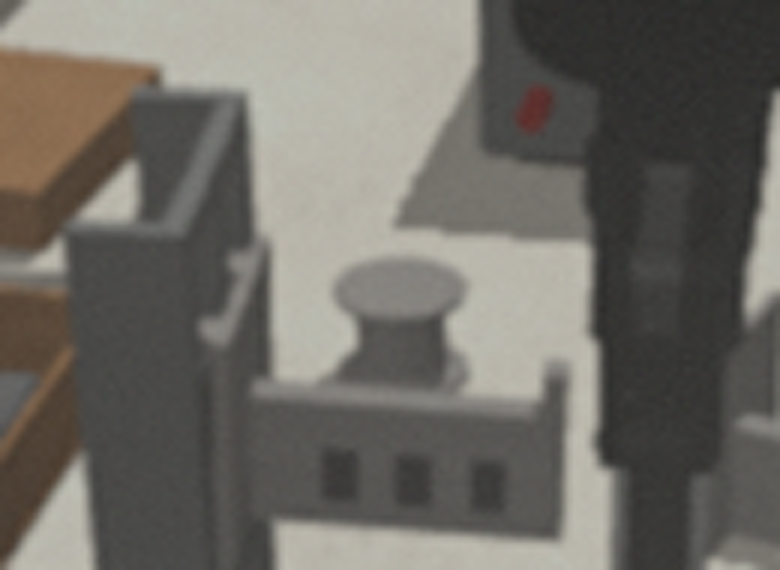

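View pics/topG.png

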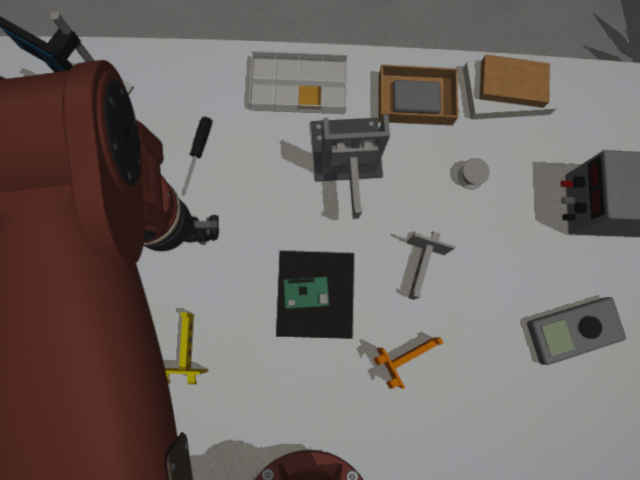

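View pics/sideG.png

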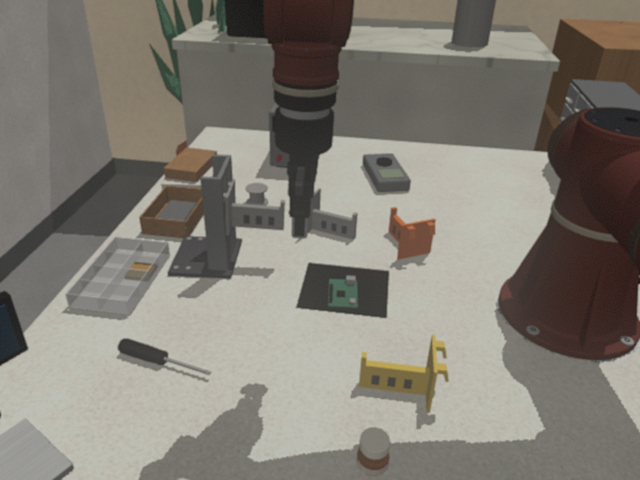

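```bash
python3 - <<'E'
from h import *
s0,d0=pickle.load(open("s0.pkl","rb")); d=pickle.load(open("G.pkl","rb"))
a=d0["top"]["pixels"][220:305,395:465];b=d["top"]["pixels"][205:320,380:480]
m=cv2.matchTemplate(b,a,cv2.TM_CCOEFF_NORMED);_,v,_,l=cv2.minMaxLoc(m);print("single shift px",l[0]-15,l[1]-15,v, a.mean(),b.mean())
f=lambda P,x0,y0,f:[[x0+(X+.5)/f-.5,y0+(Y+.5)/f-.5] for X,Y in P]
U=np.linalg.inv(pose(.6655,-.0594,.160,.098))
loc=lambda p:(U@np.c_[p,np.ones(len(p))].T).T[:,:3].round(4)
print("plate top front edge",loc(atz(f([(252,252),(528,243)],290,110,6),.171,d["top"])))
# side: pick in plane y=+6mm (fin near face), intersect rays with slot-frame plane y=.006
c,dr=ray(f([(255,520),(558,537),(255,395),(555,412)],190,140,6),d["side"])
cl=(U@np.r_[c,1])[:3];dl=dr@U[:3,:3].T
p=cl+dl*((.006-cl[1])/dl[:,1])[:,None];print("fin near face bottom l,r; top l,r",p.round(4))
E
```

```text
single shift px 0 0 0.999627411365509 115.62173669467788 145.21188405797102
plate top front edge [[-0.0075  0.042   0.011 ]
 [-0.0095 -0.0387  0.011 ]]
fin near face bottom l,r; top l,r [[-0.0059  0.006  -0.0735]
 [-0.1089  0.006  -0.0748]
 [-0.0086  0.006  -0.025 ]
 [-0.1082  0.006  -0.0265]]
```

The single-tab arm has moved 0 px. The hanger is level to within 0.02 rad, its underside is 74 mm below the slot edges as it should be, and the plate stands about 3 mm off the face. All of these are within limits.

```bash
python3 -c "
from plant import job
print(job.sign_off())"
```

```text
the job is handed in; nothing more can be done
None
```

The grey two-tab hanger now hangs in the upper pair of slots, and I handed the job in at about 10 s of the 38 s allowed. I gripped it by the fin, pushed both tabs through about 25 mm above the slots' lower edges, and lowered it until it pushed back up with about 11 N. Then I took the pressure off, let go and moved the arm clear.

Last checks:
- **Tabs:** the top view shows both tabs in the slots.
- **Height and level:** the fin's underside is 74 mm below the slots' lower edges, as it should be, and the hanger is level to about 0.015 rad.
- **Square and centred:** it is within about 0.03 rad of square, and about 2 mm off centre sideways.
- **Gap to the panel:** the two measurements differed. The arm's own position put the plate flush while gripped. The top camera afterwards put it about 3 mm in front of the face. Both are within the 8 mm limit.
- **Single-tab arm:** a simple brightness comparison of the pictures showed a change around it. An image match showed no shift (0 px), and the picture is now lit differently. It has not moved.
- **Robot:** it touches nothing.

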